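# Decorating wheel: refit the drive pins and hold the belt tensioner back

## Task

The studio's electric decorating wheel is open for a new belt. First put the two plain steel drive pins from the parts tray upright into the two holes of the bar on top of the big pulley, one in each, fully home. Then push the sprung belt tensioner back by its upright finger post, past the ratchet's last click and on until the arm is right against its stop, and finish with the fingers still holding it there so that I can slip the belt on (do not let go: the ratchet alone lets it spring part of the way forward); leave the other parts in the tray and the glaze tubs where they are.

Things in the scene. Friction and masses are not known exactly. Their poses are not given: they have to be found in the camera images.
- pin_a_center (a point): centre (30 mm above its foot) of one drive pin: plain bright steel dowel, 16 mm diameter, 60 mm long, about 90 g, foot chamfered, standing upright in the low steel parts tray (190 x 150 mm, floor 3 mm, rim 16 mm high). The two pins and two other parts stand about at the corners of an 80 x 65 mm rectangle, in any order. Either pin goes in either hole
- pin_b_center (a point): centre of the other drive pin, identical to the first
- bush_center (a point): centre of a brass spacer bush in the tray, not needed: ring of 28 mm outer diameter, 16 mm bore, 22 mm tall; leave it
- thumb_nut_center (a point): centre of a black thumb nut in the tray, not needed: 34 mm across, 22 mm tall; leave it
- bore_a (a point): centre of the mouth of one hole in the driver bar (steel, 142 x 40 x 32 mm, lying across the top of the 168 mm grooved aluminium pulley, its top 154 mm above the bench). Hole vertical, 19 mm wide, 28 mm deep. A pin that is home sticks out 32 mm: its centre is 2 mm above this point, and it may lean a little. The pulley stands at any angle and turns stiffly (about 5 N at a hole)
- bore_b (a point): the mouth of the other hole, 96 mm from the first, on the other side of the spindle; the spindle end midway between them rises 20 mm above the bar
- tensioner_post (a point): point to take the tensioner by: on the axis of the upright round steel finger post (14 mm diameter, 77 mm tall above the arm) at the free end of the tensioner arm; this point is 20 mm below the post's top and 57 mm above the arm, 125 mm from the hinge axis, and moves with the arm
- tensioner_hinge (a point): point on the tensioner arm's vertical hinge axis, at the same height as the grip point of the post
- tensioner (a joint): angle of the tensioner arm, rad: 0 at rest, grows counter-clockwise seen from above as the arm is pushed back, carrying the post towards the front (knob and switch side) of the case; stop at 0.62. The spring takes about 5 N at the post at 0, 10 N at 0.62. Ratchet clicks at about 0.16, 0.31 and 0.46; let go after the last, it springs forward to about 0.44 and the pawl holds it there
- pawl (a joint): lift of the small spring-loaded pawl that rides on the toothed sector beside the hinge, rad; 0 when it lies down between the teeth, up to about 0.10 while a tooth passes under it
- tub_white: white plastic tub of glaze, 120 mm wide, 75 mm tall, open, origin under its centre; leave it
- tub_ochre: white plastic tub of ochre glaze, 96 mm wide, 85 mm tall, open, origin under its centre; leave it
Mind the look-alikes: they are no part of the job. What is shaped like the part that bears pin_a_center but pink is not meant.

How it is judged (in metres and radians):
On the way, in this order (a step that is already met when the one before it is completed fails the run):
1. both drive pins stand fully home, one in each hole of the bar ((((horizontal distance between pin_a_center and bore_a below 0.006 m and z of pin_a_center in the frame of bore_a between -0.002 and 0.006 m and angle between pin_a_center's own z axis and vertical below 0.2 rad) and (horizontal distance between pin_b_center and bore_b below 0.006 m and z of pin_b_center in the frame of bore_b between -0.002 and 0.006 m and angle between pin_b_center's own z axis and vertical below 0.2 rad)) or ((horizontal distance between pin_a_center and bore_b below 0.006 m and z of pin_a_center in the frame of bore_b between -0.002 and 0.006 m and angle between pin_a_center's own z axis and vertical below 0.2 rad) and (horizontal distance between pin_b_center and bore_a below 0.006 m and z of pin_b_center in the frame of bore_a between -0.002 and 0.006 m and angle between pin_b_center's own z axis and vertical below 0.2 rad)))), for 0.2 s.
2. the tensioner arm is pushed back past the ratchet's last click and the pawl has dropped in (value of joint tensioner above 0.5 rad and value of joint pawl below 0.06 rad), for 0.1 s.
At the end, for the whole second after the job is handed in: For the last second: a pin home in each hole (within 6 mm of its axis, 4 mm of seated height, 0.2 rad of upright); the tensioner still, above 0.56 rad (stop 0.62, last click 0.46), pawl down (below 0.06 rad), and the fingers pressing on it with over 2 N ((((horizontal distance between pin_a_center and bore_a below 0.006 m and z of pin_a_center in the frame of bore_a between -0.002 and 0.006 m and angle between pin_a_center's own z axis and vertical below 0.2 rad) and (horizontal distance between pin_b_center and bore_b below 0.006 m and z of pin_b_center in the frame of bore_b between -0.002 and 0.006 m and angle between pin_b_center's own z axis and vertical below 0.2 rad)) or ((horizontal distance between pin_a_center and bore_b below 0.006 m and z of pin_a_center in the frame of bore_b between -0.002 and 0.006 m and angle between pin_a_center's own z axis and vertical below 0.2 rad) and (horizontal distance between pin_b_center and bore_a below 0.006 m and z of pin_b_center in the frame of bore_a between -0.002 and 0.006 m and angle between pin_b_center's own z axis and vertical below 0.2 rad))) and value of joint tensioner above 0.56 rad and value of joint pawl below 0.06 rad and contact force between the fingers and tensioner above 2 N and velocity of joint tensioner below 0.05 rad/s); the arm keeps its last pose, push and grip.
It fails at once if the white glaze tub is moved more than 30 mm (distance of tub_white from where it was at the start of the episode above 0.03 m).
It fails at once if the ochre glaze tub is moved more than 30 mm (distance of tub_ochre from where it was at the start of the episode above 0.03 m).
It fails at once if the brass bush is moved more than 30 mm (distance of bush_center from where it was at the start of the episode above 0.03 m).
It fails at once if the thumb nut is moved more than 30 mm (distance of thumb_nut_center from where it was at the start of the episode above 0.03 m).
It also fails if it takes over 69 s, if anything falls off the work surface, if the arm or the gripper's body presses on something with over 40 N, if the wrist force passes 120 N, or if a joint passes its speed limit or range.

## Robot

A 6-joint arm with a two-finger parallel gripper is mounted at the origin on the work surface. World frame = base frame: x ahead of the robot, y to its left, z up, the work surface at z = 0. Lengths are in mm, angles in rad, forces in N, time in s.
With the tool pointing down it reaches from about 300 to 775 mm from the base axis. Payload 14.6 kg.
Tool frame: the origin (TCP) lies at the very end of the fingers, on their centre line; the grasp point (between the pads) lies 19 mm behind it; z points along the fingers, y is the line along which they close (so a half turn about z gives the same grasp; the last joint's range is limited). The gripper opens to 94 mm and grips with 3 to 60 N. Pads are 16 mm wide; open, the fingers measure 119 mm over their backs; the gripper's body (75 mm by 177 mm) begins 78 mm behind the grasp point.
Start: joints at [-0.067, 0.3, 1.521, -0, 1.321, -0.067], TCP at [549.99, -0.002, 182.646] pointing down, gripper open.
Joint ranges: [-3.03, 3.03], [-0.79, 2.21], [0.23, 2.52], [-1.04, 4.18], [0, 3.07], [-2.55, 2.55]. Speed limits (rad/s): [2.22, 2.22, 2.57, 3.14, 3.14, 3.14].

## Interface

Orientations are given as [roll, pitch, yaw] about the fixed x, y, z axes, in that order (R = Rz(yaw) Ry(pitch) Rx(roll)).
In Python, from cell import read_state, viewer, manip, models gives the robot as it stands.
- The arm moves only by the tool carry_out, never from a script. Its argument "deltas" is a list of rows, each an object with "dp": the shift along the tool's x, y, z in mm, a list of three; "roll": the turn about the tool's z in degrees; "gripper": the opening, from -1 (shut) to 1 (fully open), so that 0 is half open. In form: [{"dp": [tx, ty, tz], "roll": roll, "gripper": gripper}, ...]. A call has 1 to 12 rows; each row is the pose to reach, as a shift and turn from the pose commanded when the call began, along the tool's axes at that moment; what a row does not reach only later rows make up. A row lasts 1/12 s, in which the tool goes at most 41.7 mm and 7.16 degrees, less where a joint would pass 70% of its speed; a pose out of reach is approached as far as the arm can. A call with a gripper value outside its range is refused whole. The fingers move at their own pace and stop on an object; "newtons" is the grip in N (left out, the last holds). Time passes only in rows, so rows that repeat a pose let the fingers close. It gives the time, the measured TCP pose, the force, the opening and the grip force at its end, in the units of the state.
- read_state(): the state, without advancing time (a new reading comes with each control period).
- viewer.camera(name): name is "scene" or "side" or "wrist"; returns the picture (480x640x3 uint8, red, green, blue); there is no depth.
- viewer.camera_params(name): a dict with "fovy" (degrees; the focal length in pixels is half the picture's height over the tangent of half this angle, whatever the lens; pixels are square), "cx", "cy" (the principal point, pixels), "k1" (the pictures are not rectified: a ray, as slopes to the right and down, at radius r is drawn at 1 + k1 r^2 times it, then the intrinsics apply), "eye" and "attitude" of the camera in the world; the wrist camera has in their place "T_tool_cam" (4x4, takes a point from camera to tool coordinates, whose origin is the TCP and whose axes are the flange's). Camera axes: x right, y up, looking along -z (the intrinsics and any distortion apply to the point x, -y, -z); pixel columns grow to the right and rows downward; lengths in mm; the calibration is good to about 2 mm. A picture is of the moment at which its call begins: read the wrist's pose just before it. camera_params takes no time and is no camera call.
- manip.sign_off(): hands the job in; it is judged then, once.
Trained networks look in the newest picture that a camera, given by its name, has taken for a name from the list of things; names that differ only in an ending like _2 or _b are one class to them, and where a whole thing is asked for, a point or a joint stands for the part that bears it (a point fixed in the world has none). Each returns a list of dicts, best first, with "p" (0 to 1); they miss things now and then, are a little off and sometimes report something else, mostly with a low value. They report only what shows in the picture. A call takes as long as a camera call. They do not tell look-alikes from the thing itself.
- models.cut_out(camera, label): "region" (480x640 bool, what is visible of it) and "box" ([left, top, right, bottom] in pixels, round what is visible of it).
The state is a dict: "clock": time; "joints": joint angles; "qd": joint speeds; "effort": joint torques, N m; "eef_pos": TCP position; "eef_rot": TCP orientation; "wrist_force": force on the tool from outside, world axes, zero at the start; "moment": the same for the moment, N m; "finger_gap": finger opening in mm; "finger_force": force on a finger pad.
Only numpy, scipy, OpenCV 4.12 (cv2) and the standard library are available. Lean on these libraries where they do the work, as an engineer would, in place of code of your own. Each camera call takes 0.05 s, during which the arm holds its last target. There are 200 camera calls.

## Working session

There is one attempt and no reset: what is moved stays moved. The work goes in short steps, Python scripts to look and compute and a tool call to move; the robot and the scene stay as the last step left them, time stands still between calls to the robot, and variables do not carry over. Pictures are saved under pics/ and viewed, at most 10 in all, crops included, and the job is handed in when it is done.

Besides the shell and the picture viewer there is one more tool, called after "Emit:" as name([rows], argument=value, ...), one row to a line, values as JSON. carry_out: Moves the arm, as the interface text tells. Its arguments: {"type":"object","properties":{"deltas":{"type":"array"},"newtons":{"type":"number"}},"required":["deltas"]}

```bash
mkdir -p pics
cat > h.py <<'E'
import numpy as np, cv2
from scipy.spatial.transform import Rotation as R
from cell import read_state, viewer, manip, models
def tool():
    s=read_state(); T=np.eye(4); T[:3,:3]=R.from_euler('xyz',s['eef_rot']).as_matrix(); T[:3,3]=s['eef_pos']; return T
def cam(name):
    """K,k1,R,eye; R cam(x right,y up,-z)->world"""
    p=viewer.camera_params(name); f=240/np.tan(np.radians(p['fovy'])/2)
    if 'eye' in p:
        a=np.array(p['attitude'],float); Rm=a if a.shape==(3,3) else R.from_euler('xyz',a).as_matrix()
        e=np.array(p['eye'])
    else:
        T=tool()@np.array(p['T_tool_cam']); Rm=T[:3,:3]; e=T[:3,3]
    return f,p['cx'],p['cy'],p['k1'],Rm,e
def ray(c,u,v):
    f,cx,cy,k,Rm,e=c
    d=np.array([(u-cx)/f,(v-cy)/f]); s=d.copy()
    for _ in range(20): s=d/(1+k*(s@s))
    return e,Rm@np.array([s[0],-s[1],-1])
def onz(c,u,v,z):
    e,d=ray(c,u,v); return e+d*(z-e[2])/d[2]
def proj(c,P):
    f,cx,cy,k,Rm,e=c
    q=Rm.T@(np.asarray(P,float)-e); s=np.array([q[0],-q[1]])/-q[2]; s=s*(1+k*(s@s))
    return s*f+[cx,cy]
def snap(name,fn=None):
    c=cam(name); im=viewer.camera(name)
    if fn: cv2.imwrite('pics/'+fn,im[:,:,::-1])
    return c,im
E
python3 - <<'E'
from h import *
for n in ('scene','side','wrist'):
    print(n,viewer.camera_params(n)); snap(n,n+'0.png')
    if n=='side': continue
    for l in ('pin_a_center','bush_center','thumb_nut_center','bore_a','tensioner_post','tub_white','tub_ochre'):
        try: print(l,[(round(d['p'],2),d['box']) for d in models.cut_out(n,l)][:5])
        except Exception as e: print(l,e)
print(read_state())
E
```

```text
scene {'fovy': 56.291334050118316, 'cx': 318.1940049870549, 'cy': 241.03415052222923, 'k1': -0.1101217315061758, 'eye': array([ 987.91002556, -542.36061012,  714.61600145]), 'attitude': array([ 0.89710046, -0.00693248,  0.74034902])}
pin_a_center [(0.75, [235.5, 313.7, 245.0, 342.8]), (0.63, [176.2, 344.8, 196.6, 362.7])]
bush_center [(0.62, [183.6, 386.6, 201.8, 402.7])]
thumb_nut_center [(0.72, [180.3, 343.1, 196.6, 360.8]), (0.67, [300.6, 237.5, 381.1, 286.6])]
bore_a [(0.76, [370.0, 204.6, 447.5, 258.9])]
tensioner_post [(0.69, [302.3, 236.7, 377.5, 286.4])]
tub_white [(0.69, [334.5, 158.1, 362.7, 195.4])]
tub_ochre [(0.94, [388.9, 167.0, 424.5, 206.4])]
side {'fovy': 52.26009559854238, 'cx': 319.3268403209145, 'cy': 234.66875122503006, 'k1': -0.1197924751103926, 'eye': array([ 417.29540139, -765.34814952,  767.96431876]), 'attitude': array([ 0.90455471, -0.01984919, -0.01985467])}
wrist {'fovy': 61.7977031146071, 'cx': 317.8599198451479, 'cy': 240.8582416340816, 'k1': -0.08433456284654614, 'T_tool_cam': array([[ 3.54184241e-04,  9.57355888e-01,  2.88911023e-01,
         8.395351
[... 604 characters left out ...]
]
tub_ochre []
{'clock': 0.85, 'joints': array([-6.65909073e-02,  2.99876396e-01,  1.52099867e+00,  6.45516303e-06,
        1.32070851e+00, -6.65643758e-02]), 'qd': array([-0.00047343, -0.00071831,  0.00195013,  0.00016528, -0.0005623 ,
        0.00037594]), 'effort': array([-1.39603653e-03, -5.31648159e+01, -3.52910185e+01,  7.07398471e-02,
        2.12316541e-02, -5.19773459e-05]), 'eef_pos': array([5.49989171e+02, 4.62909769e-03, 1.82659098e+02]), 'eef_rot': array([ 3.14158318e+00, -5.63665807e-06,  1.57076820e+00]), 'wrist_force': array([ 0.93876646, -0.54033808, -0.23541726]), 'moment': array([ 0.01140268, -0.00855886,  0.00437415]), 'finger_force': 0.0, 'finger_gap': 93.94982959825295}
```

View pics/scene0.png

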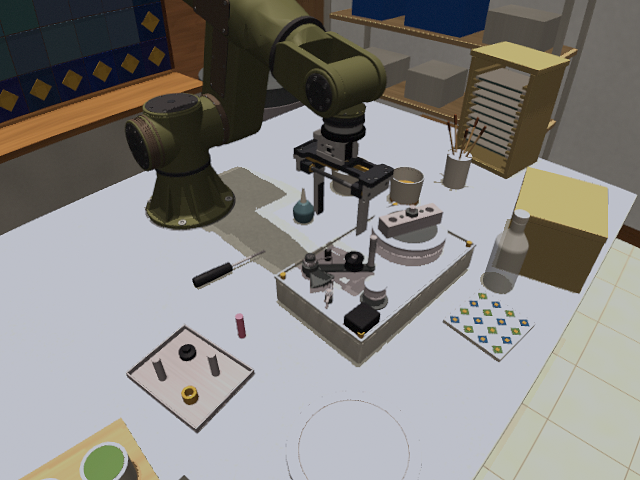

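View pics/wrist0.png

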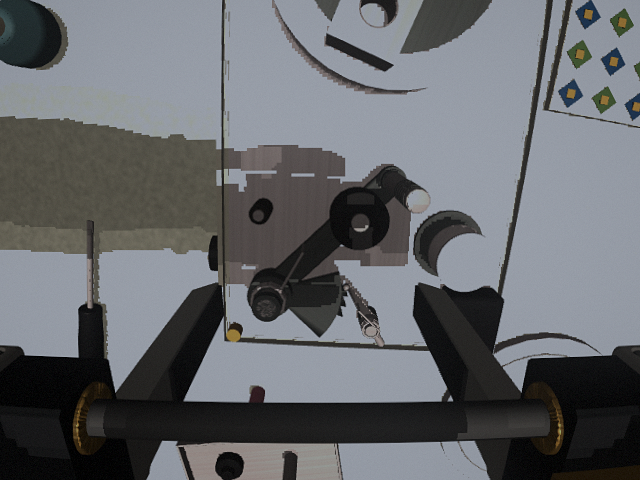

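View pics/side0.png

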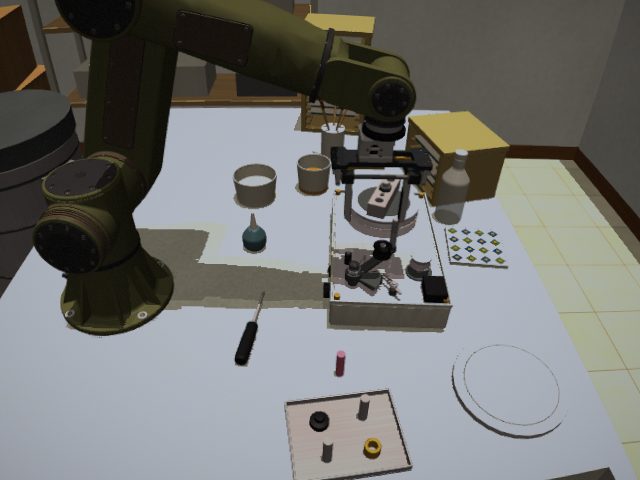

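The scene view shows the pins in the tray, with tops near (158,360) and (213,353). The nut is at (187,351), the bush at (190,393), and the pink decoy lies outside the tray at (240,326). The wrist view shows the hinge at (268,303), the post top at (418,201) and one bar hole at (378,10). The side view shows pin tops at (364,398) and (327,441).

Run:
```python
from h import *
s,d,w=cam('scene'),cam('side'),cam('wrist')
np.set_printoptions(precision=1,suppress=True)
for n,a,b,z in (('pin1',(158,359),(327,441),63),('pin2',(212,353),(364,398),63),('nut',(187,347),(319,416),25),('bush',(190,389),(373,443),25),('postT',(374,237),(391,214),0),('hingeT',(310,256),(352,267),0),('spindle',(411,211),(386,186),174),('pink',(240,317),(341,353),60)):
    e1,r1=ray(s,*a); e2,r2=ray(d,*b)
    A=np.c_[r1,-r2]; t=np.linalg.lstsq(A,e2-e1,rcond=None)[0]; p,q=e1+t[0]*r1,e2+t[1]*r2
    print(n,(p+q)/2,np.linalg.norm(p-q), onz(s,*a,z) if z else '', onz(d,*b,z) if z else '')
for h in ((390,220),(395,219),(431,209)): print(onz(s,*h,154))
print('wrist hole',onz(w,378,10,154))
```

```text
pin1 [ 451.  -376.6   52.8] 1.6131090707757 [ 458.8 -378.4   63. ] [ 450.7 -383.1   63. ]
pin2 [ 515.  -302.1   57.9] 1.8908361008254493 [ 518. -303.   63.] [ 514.5 -306.4   63. ]
nut [ 440.4 -312.5   19.8] 1.0201834944611674 [ 444.2 -313.7   25. ] [ 440.4 -316.2   25. ]
bush [ 526.7 -366.4   25.8] 2.3883970272844732 [ 525.5 -365.    25. ] [ 527.1 -367.2   25. ]
postT [597.   58.8 168.2] 11.85503482655369  
hingeT [509.4 -38.5 117.8] 5.08180501775727  
spindle [602.  184.  164.1] 1.118625785294856 [609.3 170.  174. ] [599.  169.5 174. ]
pink [ 482.1 -207.8   55.5] 2.113524423091676 [ 486.3 -211.2   60. ] [ 481.5 -210.    60. ]
[580.9 136.6 154. ]
[586.7 147.  154. ]
[623.8 234.  154. ]
wrist hole [581.6 141.2 154. ]
```

Emit:
carry_out([
  {"dp": [-120, -22, 0], "roll": 0, "gripper": 0.2},
  {"dp": [-340, -65, 0], "roll": 0, "gripper": 0.2},
  {"dp": [-340, -65, 0], "roll": 0, "gripper": 0.2},
  {"dp": [-340, -65, 0], "roll": 0, "gripper": 0.2},
  {"dp": [-340, -65, 0], "roll": 0, "gripper": 0.2},
  {"dp": [-340, -65, 0], "roll": 0, "gripper": 0.2},
  {"dp": [-340, -65, 0], "roll": 0, "gripper": 0.2},
  {"dp": [-340, -65, 0], "roll": 0, "gripper": 0.2},
  {"dp": [-340, -65, 0], "roll": 0, "gripper": 0.2},
  {"dp": [-340, -65, 0], "roll": 0, "gripper": 0.2},
  {"dp": [-340, -65, 0], "roll": 0, "gripper": 0.2},
  {"dp": [-340, -65, 0], "roll": 0, "gripper": 0.2},
])

```text
clock: 1.85
eef_pos: [485.4, -338.8, 182.6]
eef_rot: [-3.142, -0.0, 1.572]
wrist_force: [0.1, 0.5, -0.5]
finger_gap: 56.4
finger_force: 0.0
```

Run:
```python
from h import *
c,im=snap('wrist','w1.png')
for l in ('pin_a_center','bush_center','thumb_nut_center'):
    print(l,[(round(d['p'],2),d['box']) for d in models.cut_out('wrist',l)][:5])
print(read_state()['eef_pos'],[proj(c,p) for p in ((453,-379,63),(516,-304,63))])
```

```text
pin_a_center [(0.96, [342.9, 168.0, 366.5, 198.6]), (0.82, [305.3, 52.4, 324.0, 83.1])]
bush_center [(0.89, [345.9, 229.1, 376.7, 262.4])]
thumb_nut_center [(0.95, [255.7, 171.6, 288.8, 203.3])]
[ 485.48523709 -338.96171432  182.90475705] [array([279.92166737, 271.19809287]), array([355.83984148, 184.02437485])]
```

View pics/w1.png

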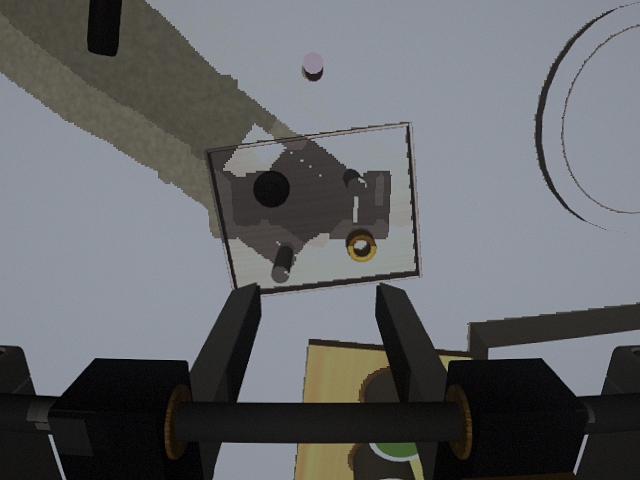

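The wrist view shows pin 1's top near (281,271), pin 2 at (343–366, 168–198), the nut at (271,188), the bush at (361,245) and the pink decoy at (312,65), outside the tray. I'll hover over pin 2.

Emit:
carry_out([
  {"dp": [35, 31, 40], "roll": 0, "gripper": 0.2},
  {"dp": [35, 31, 75], "roll": 0, "gripper": 0.2},
  {"dp": [35, 31, 95], "roll": 0, "gripper": 0.2},
  {"dp": [35, 31, 95], "roll": 0, "gripper": 0.2},
  {"dp": [35, 31, 95], "roll": 0, "gripper": 0.2},
])

```text
clock: 2.47
eef_pos: [515.9, -304.4, 87.6]
eef_rot: [-3.14, -0.001, 1.572]
wrist_force: [1.3, -0.9, 1.1]
finger_gap: 56.4
finger_force: 0.0
```

```bash
cat > pin.py <<'E'
from h import *
from scipy.optimize import least_squares
def fitpin(name,guess,z0=3,save=None,lab='pin_a_center'):
    """fit vertical cylinder position to the network's box nearest to guess"""
    c,im=snap(name,save)
    g=proj(c,[*guess,z0+50]); best=None
    for d in models.cut_out(name,lab):
        b=np.array(d['box']); m=np.r_[(b[0]+b[2])/2,(b[1]+b[3])/2]
        if best is None or np.hypot(*(m-g))<best[0]: best=(np.hypot(*(m-g)),b,d)
    b=best[1]
    a=np.linspace(0,2*np.pi,40)
    def box(p):
        P=[proj(c,[p[0]+8*np.cos(t),p[1]+8*np.sin(t),z]) for z in (z0,z0+60) for t in a]
        P=np.array(P); return np.r_[P.min(0),P.max(0)]
    r=least_squares(lambda p:(box(p)-b),guess,loss='soft_l1')
    return r.x,box(r.x)-b,b,best[2]['p'],c,im
E
python3 - <<'E'
from pin import *
print(read_state()['eef_pos'])
for n in ('wrist','scene','side'):
    r=fitpin(n,(516,-304),save=n+'2.png'); print(n,r[:4])
c=cam('wrist');print([proj(c,(516,-304,z)) for z in (3,63)])
E
```

```text
[ 515.88505596 -304.35059782   87.5538505 ]
wrist (array([ 516.41893759, -306.10162997]), array([-0.71725107,  0.23180021,  0.71813543, -0.18383036]), array([306.2, 229.5, 331.3, 281.1]), 0.96)
scene (array([ 512.54721676, -304.8434451 ]), array([ 1.81831429, -0.45269548, -2.33810453,  0.47953757]), array([203. , 348.8, 220.8, 374.7]), 0.51)
side (array([ 518.25965495, -303.43070608]), array([ 1.92570541,  0.82647062, -1.59483879, -0.77862563]), array([356.7, 391.5, 372.5, 420.6]), 0.48)
[array([317.00524519, 234.84486235]), array([317.06787298, 262.26375611])]
```

View pics/wrist2.png

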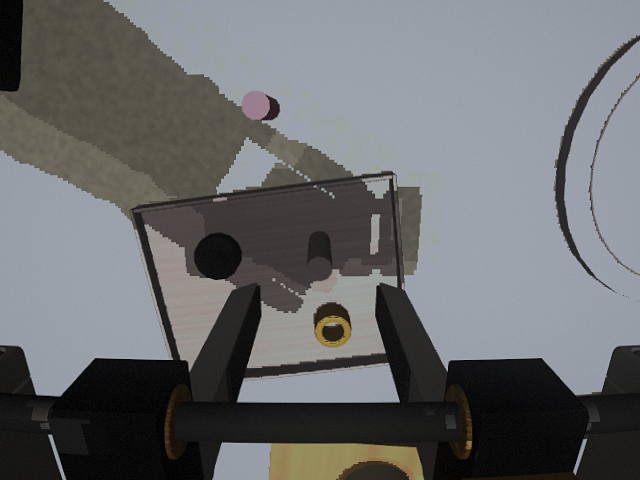

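The pin 2 top is at (319,268), between the fingers, and the bush is well clear at (332,330). I'll descend and grip.

Emit:
carry_out([
  {"dp": [-1.7, 0.5, 20], "roll": 0, "gripper": 0},
  {"dp": [-1.7, 0.5, 40], "roll": 0, "gripper": 0},
  {"dp": [-1.7, 0.5, 51], "roll": 0, "gripper": 0},
  {"dp": [-1.7, 0.5, 51], "roll": 0, "gripper": -0.5},
  {"dp": [-1.7, 0.5, 51], "roll": 0, "gripper": -1},
  {"dp": [-1.7, 0.5, 51], "roll": 0, "gripper": -1},
  {"dp": [-1.7, 0.5, 51], "roll": 0, "gripper": -1},
  {"dp": [-1.7, 0.5, 51], "roll": 0, "gripper": -1},
  {"dp": [-1.7, 0.5, 51], "roll": 0, "gripper": -1},
  {"dp": [-1.7, 0.5, 51], "roll": 0, "gripper": -1},
], newtons=30)

```text
clock: 3.6
eef_pos: [516.9, -307.0, 37.5]
eef_rot: [3.14, 0.001, 1.571]
wrist_force: [-0.4, -0.3, 5.4]
finger_gap: 13.6
finger_force: 30.0
```

Run:
```python
from h import *
c,im=snap('wrist'); s=read_state(); print(s['eef_pos'],s['eef_rot'],s['finger_gap'],s['finger_force'],s['wrist_force'])
c2,i2=snap('side')
a=cv2.resize(im[180:400,220:420],None,fx=2,fy=2,interpolation=1)
u,v=proj(c2,(516,-306,40)).astype(int); b=cv2.resize(i2[v-73:v+37,u-45:u+55],(400,440))
cv2.imwrite('pics/g1.png',np.hstack([a,b])[:,:,::-1])
print([proj(c,tuple(s['eef_pos']+np.array([0,0,z]))) for z in (-34,0,26)])
```

```text
[ 516.8694709  -306.95961201   37.44223131] [3.14051016e+00 7.83878789e-04 1.57083603e+00] 13.39712618394225 30.008609890937805 [-0.27034662 -0.16525353  5.87377323]
[array([317.7257103 , 260.48337477]), array([317.81733205, 281.55904992]), array([317.90815422, 302.4273775 ])]
```

View pics/g1.png

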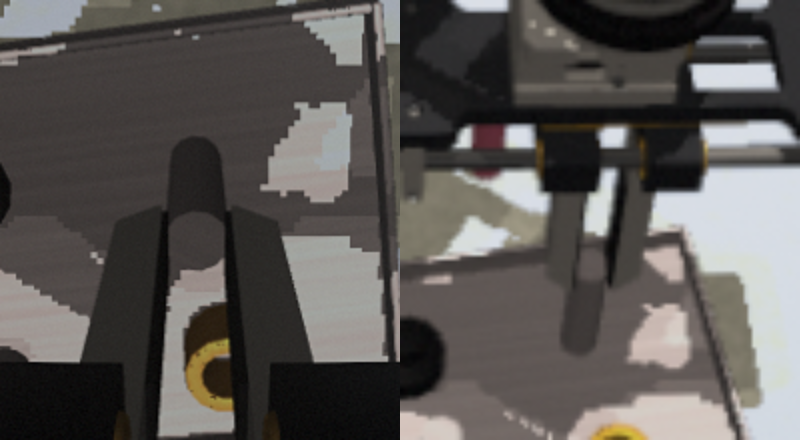

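The grasp is good: the pin top is centred between the pads in both crops. The 13.4 mm gap suggests the pads are soft. Next I lift, then carry it to above the bar.

Emit:
carry_out([
  {"dp": [0, 0, -10], "roll": 0, "gripper": -1},
  {"dp": [0, 0, -35], "roll": 0, "gripper": -1},
  {"dp": [0, 0, -70], "roll": 0, "gripper": -1},
  {"dp": [0, 0, -110], "roll": 0, "gripper": -1},
  {"dp": [0, 0, -150], "roll": 0, "gripper": -1},
  {"dp": [15, 2, -185], "roll": 0, "gripper": -1},
  {"dp": [40, 6, -203], "roll": 0, "gripper": -1},
  {"dp": [75, 11, -203], "roll": 4, "gripper": -1},
  {"dp": [115, 17, -203], "roll": 8, "gripper": -1},
  {"dp": [155, 22, -203], "roll": 12, "gripper": -1},
  {"dp": [190, 27, -203], "roll": 16, "gripper": -1},
  {"dp": [220, 31, -203], "roll": 20, "gripper": -1},
])

```text
clock: 4.7
eef_pos: [547.2, -84.3, 240.3]
eef_rot: [3.141, -0.0, 1.219]
wrist_force: [0.4, -0.8, -1.3]
finger_gap: 13.6
finger_force: 30.0
```

Run:
```python
from h import *
s=read_state(); print(s['eef_pos'],s['eef_rot'],s['finger_gap'],s['finger_force'],s['wrist_force'])
M=tool()[:3,:3]; print((M.T@(np.array([580,115,240])-s['eef_pos'])).round(1))
```

```text
[547.23932898 -84.28751144 240.30665565] [ 3.14148464e+00 -2.15077768e-04  1.21904028e+00] 13.589932714940888 29.995610117912292 [ 0.38247582 -0.78115787 -1.27462974]
[198.4 -37.9   0.3]
```

Emit:
carry_out([
  {"dp": [20, -4, 0], "roll": 1, "gripper": -1},
  {"dp": [55, -10, 0], "roll": 2, "gripper": -1},
  {"dp": [95, -18, 0], "roll": 3, "gripper": -1},
  {"dp": [135, -26, 0], "roll": 4, "gripper": -1},
  {"dp": [170, -32, 0], "roll": 4, "gripper": -1},
  {"dp": [190, -36, 0], "roll": 4, "gripper": -1},
  {"dp": [198, -38, 0], "roll": 4, "gripper": -1},
  {"dp": [198, -38, 0], "roll": 4, "gripper": -1},
  {"dp": [198, -38, 0], "roll": 4, "gripper": -1},
])

```text
clock: 5.45
eef_pos: [579.3, 111.8, 239.8]
eef_rot: [-3.142, 0.0, 1.152]
wrist_force: [-0.8, -0.0, -1.2]
finger_gap: 13.9
finger_force: 30.0
```

Run:
```python
from h import *
c,im=snap('wrist','w3.png'); s=read_state(); print(s['eef_pos'],s['eef_rot'],s['wrist_force'])
print([(round(d['p'],2),d['box']) for d in models.cut_out('wrist','bore_a')])
print([(round(d['p'],2),d['box']) for d in models.cut_out('wrist','pin_a_center')])
print([(n,proj(c,p)) for n,p in (('b1',(582,141,154)),('b2',(624,234,154)),('sp',(603,187,174)))])
```

```text
[579.40158522 111.20845063 239.84583644] [3.14152623e+00 2.44808559e-04 1.15112687e+00] [-0.76669264 -0.0398179  -0.19395928]
[(0.59, [195.3, 12.5, 411.1, 236.2])]
[(0.93, [302.4, 247.1, 331.4, 316.2]), (0.5, [345.3, 455.3, 345.8, 456.7])]
[('b1', array([304.419935  , 200.65674128])), ('b2', array([304.08995022,  50.40289898])), ('sp', array([303.55052444, 129.74750308]))]
```

View pics/w3.png

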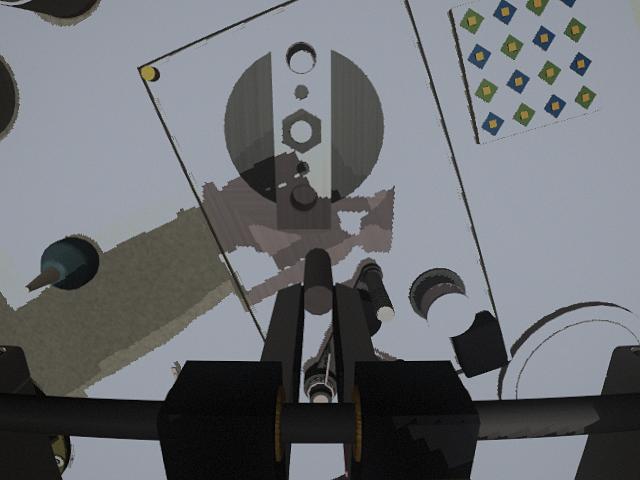

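The wrist view shows the bar with the near hole at (303,196), the spindle at (301,130) and the far hole at (301,57). The pin is held at (318,285), and the bar is almost parallel to the image columns.

```bash
cat > bore.py <<'E'
from h import *
def refine(c,im,P,z,r,save=None):
    """dark/bright-independent circle fit: search ellipse position maximising radial gradient of a projected circle of radius r at height z"""
    g=cv2.GaussianBlur(cv2.cvtColor(im,cv2.COLOR_RGB2GRAY).astype(np.float32),(0,0),1)
    gx,gy=cv2.Sobel(g,cv2.CV_32F,1,0),cv2.Sobel(g,cv2.CV_32F,0,1)
    a=np.linspace(0,2*np.pi,48,endpoint=False); best=(-1,)
    for dx in np.arange(-8,8.1,.5):
        for dy in np.arange(-8,8.1,.5):
            q=np.array([proj(c,[P[0]+dx+r*np.cos(t),P[1]+dy+r*np.sin(t),z]) for t in a]); n=q-q.mean(0); n/=np.linalg.norm(n,axis=1)[:,None]
            m=lambda G:cv2.remap(G,q[:,0].astype(np.float32)[None],q[:,1].astype(np.float32)[None],1)[0]
            sc=np.minimum(np.abs(m(gx)*n[:,0]+m(gy)*n[:,1]),120).mean()
            if sc>best[0]: best=(sc,P[0]+dx,P[1]+dy)
    return best
def rel(P):
    T=tool(); return (T[:3,:3].T@(np.asarray(P,float)-T[:3,3])).round(1)
E
python3 - <<'E'
from bore import *
c,im=snap('wrist')
A=onz(c,303,196,154); B=onz(c,301,57,154); S=onz(c,301,130,174)
print(A,B,S,np.linalg.norm(A-B),(A+B)/2)
for P in (A,B): print(refine(c,im,P,154,9.5))
print('pin top',refine(c,im,tool()[:2,3],tool()[2,3]+25.5,8),tool()[:3,3])
print(rel(A),rel(B))
E
```

```text
[582.71633744 143.72123525 154.        ] [620.79147402 230.17362541 154.        ] [601.73935689 186.68523205 174.        ] 94.4655058196521 [601.75390573 186.94743033 154.        ]
(np.float64(58.00246613332249), np.float64(582.2163374448302), np.float64(142.72123524826497))
(np.float64(97.570445820296), np.float64(619.791474023288), np.float64(231.67362540778868))
pin top (np.float64(75.61747276541564), np.float64(579.504005940923), np.float64(112.0959380555141)) [579.50400594 111.09593806 239.84395324]
[ 31.1 -10.4  85.8] [125.6 -10.9  85.8]
```

Emit:
carry_out([
  {"dp": [15, -5, 10], "roll": 0, "gripper": -1},
  {"dp": [29, -10, 25], "roll": -1, "gripper": -1},
  {"dp": [29, -10, 40], "roll": -1, "gripper": -1},
  {"dp": [29, -10, 43], "roll": -1, "gripper": -1},
  {"dp": [29, -10, 43], "roll": -1, "gripper": -1},
  {"dp": [29, -10, 43], "roll": -1, "gripper": -1},
])

```text
clock: 6.15
eef_pos: [582.5, 142.2, 197.5]
eef_rot: [3.141, -0.0, 1.168]
wrist_force: [0.3, -1.5, -0.5]
finger_gap: 13.6
finger_force: 30.0
```

Run:
```python
from bore import *
T=tool(); c,im=snap('wrist'); 
print(T[:3,3],read_state()['eef_rot'])
print('A',refine(c,im,(582.2,142.7),154,9.5),'B',refine(c,im,(619.8,231.7),154,9.5))
print('top',refine(c,im,T[:2,3],T[2,3]+25.5,8),'foot',refine(c,im,T[:2,3],T[2,3]-34.4,7.5))
for P,z in (((582.2,142.7),154),(T[:2,3],T[2,3]-34.4)): print(proj(c,(*P,z)))
cv2.imwrite('pics/c4.png',cv2.resize(im[150:350,220:420],(800,600),interpolation=1)[:,:,::-1])
```

```text
[582.46456153 142.21853764 197.50380333] [ 3.14035374e+00 -7.42569233e-04  1.16840853e+00]
A (np.float64(34.68270825345639), np.float64(580.7), np.float64(138.7)) B (np.float64(104.19293043894125), np.float64(621.3), np.float64(230.2))
top (np.float64(78.91082046005306), np.float64(582.4645615344095), np.float64(143.21853763619603)) foot (np.float64(27.61655146565772), np.float64(583.4645615344095), np.float64(142.71853763619603))
[316.67879854 255.24265139]
[317.35395756 260.46105925]
```

View pics/c4.png

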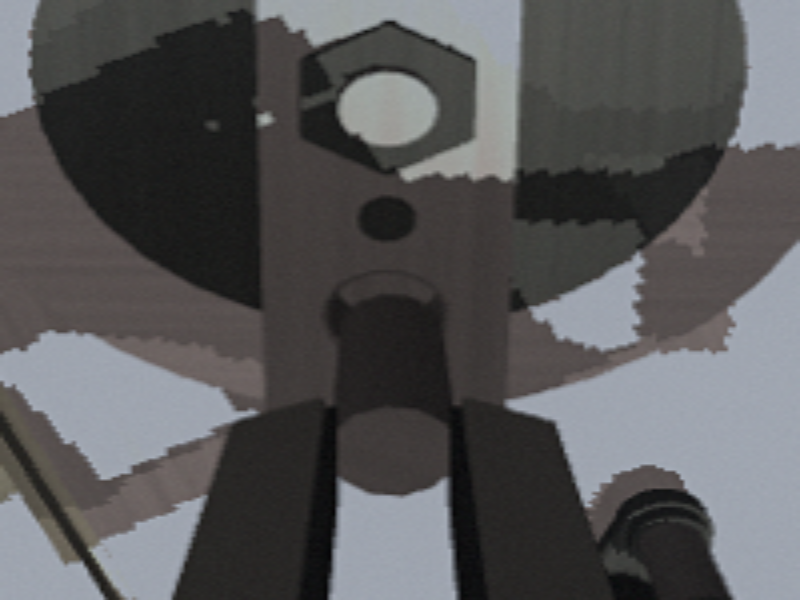

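The crop shows the hole rim centred at about u=316.3, with its back edge at v=240. The pin's foot is just above it, centred at u=317.5. It needs about +1.2 mm in tool x and −0.6 mm in tool y, then I'll descend gently.

Emit:
carry_out([
  {"dp": [1.2, -0.6, 3], "roll": 0, "gripper": -1},
  {"dp": [1.2, -0.6, 6], "roll": 0, "gripper": -1},
  {"dp": [1.2, -0.6, 9], "roll": 0, "gripper": -1},
  {"dp": [1.2, -0.6, 11], "roll": 0, "gripper": -1},
  {"dp": [1.2, -0.6, 13], "roll": 0, "gripper": -1},
  {"dp": [1.2, -0.6, 13], "roll": 0, "gripper": -1},
])

```text
clock: 6.7
eef_pos: [581.9, 144.2, 183.1]
eef_rot: [-3.141, 0.0, 1.169]
wrist_force: [0.7, -0.1, -1.4]
finger_gap: 13.6
finger_force: 30.0
```

Emit:
carry_out([
  {"dp": [0, 0, 5], "roll": 0, "gripper": -1},
  {"dp": [0, 0, 10], "roll": 0, "gripper": -1},
  {"dp": [0, 0, 15], "roll": 0, "gripper": -1},
  {"dp": [0, 0, 19], "roll": 0, "gripper": -1},
  {"dp": [0, 0, 21.5], "roll": 0, "gripper": -1},
  {"dp": [0, 0, 21.5], "roll": 0, "gripper": -1},
])

```text
clock: 7.2
eef_pos: [581.8, 144.2, 161.4]
eef_rot: [-3.141, 0.001, 1.169]
wrist_force: [0.0, -0.5, -0.8]
finger_gap: 13.6
finger_force: 30.0
```

Emit:
carry_out([
  {"dp": [0, 0, 1], "roll": 0, "gripper": -1},
  {"dp": [0, 0, 1], "roll": 0, "gripper": -0.6},
  {"dp": [0, 0, 1], "roll": 0, "gripper": -0.2},
  {"dp": [0, 0, 1], "roll": 0, "gripper": -0.2},
  {"dp": [0, 0, 1], "roll": 0, "gripper": -0.2},
  {"dp": [0, 0, -15], "roll": 0, "gripper": -0.2},
  {"dp": [0, 0, -45], "roll": 0, "gripper": -0.2},
  {"dp": [0, 0, -70], "roll": 0, "gripper": -0.2},
  {"dp": [0, 0, -80], "roll": 0, "gripper": -0.2},
  {"dp": [0, 0, -80], "roll": 0, "gripper": -0.2},
])

```text
clock: 8.03
eef_pos: [582.9, 144.4, 244.6]
eef_rot: [3.138, -0.002, 1.169]
wrist_force: [-0.5, -0.9, 0.6]
finger_gap: 37.5
finger_force: 0.0
```

Run:
```python
from bore import *
T=tool(); c,im=snap('wrist','w5.png'); print(T[:3,3],read_state()['wrist_force'])
print('pin top',refine(c,im,(582,144),186,8),'B',refine(c,im,(620.5,231),154,9.5))
print([(round(d['p'],2),d['box']) for d in models.cut_out('wrist','pin_a_center')])
a=np.linspace(0,6.28,60);
for z in (154,186): q=np.array([proj(c,(582+8*np.cos(t),143.2+8*np.sin(t),z)) for t in a]); print(q.min(0),q.max(0))
# nominal moves toward tray pin 1 (453,-379)
print(rel((453.5,-379,240)))
```

```text
[582.86906967 144.44135667 244.56684953] [ 0.05260893  0.82590304 -0.93922275]
pin top (np.float64(36.51325007280301), np.float64(590.0), np.float64(136.0)) B (np.float64(104.57319029034308), np.float64(621.0), np.float64(230.5))
[(0.71, [305.9, 223.0, 328.0, 262.6]), (0.68, [345.8, 453.3, 358.7, 480.0])]
[306.03231336 227.55965748] [327.08823419 247.77981268]
[304.92260059 239.58577356] [328.33360579 261.84819904]
[-531.7   86.3    1.2]
```

Emit:
carry_out([
  {"dp": [-15, 2, 0], "roll": 0, "gripper": -0.1},
  {"dp": [-50, 8, 0], "roll": -2, "gripper": -0.1},
  {"dp": [-90, 14, 0], "roll": -4, "gripper": 0.2},
  {"dp": [-130, 21, 0], "roll": -6, "gripper": 0.2},
  {"dp": [-170, 27, 0], "roll": -9, "gripper": 0.2},
  {"dp": [-210, 34, 0], "roll": -12, "gripper": 0.2},
  {"dp": [-250, 41, 0], "roll": -15, "gripper": 0.2},
  {"dp": [-290, 47, 0], "roll": -18, "gripper": 0.2},
  {"dp": [-330, 54, 0], "roll": -20, "gripper": 0.2},
  {"dp": [-370, 60, 0], "roll": -22, "gripper": 0.2},
  {"dp": [-410, 67, 0], "roll": -23, "gripper": 0.2},
  {"dp": [-445, 72, 0], "roll": -23, "gripper": 0.2},
])

```text
clock: 9.13
eef_pos: [472.4, -296.0, 240.5]
eef_rot: [-3.14, -0.001, 1.571]
wrist_force: [0.4, 0.4, 0.2]
finger_gap: 56.5
finger_force: 0.0
```

Run:
```python
from bore import *
print(rel((453,-379,90)), read_state()['eef_rot'],read_state()['joints'])
```

```text
[-83.2 -19.2 150.5] [-3.13963895e+00 -1.16265153e-03  1.57113401e+00] [-6.25238906e-01  2.81152429e-01  1.41104401e+00 -2.02984867e-04
  1.45166075e+00 -6.25553370e-01]
```

Emit:
carry_out([
  {"dp": [-25, -6, 25], "roll": 0, "gripper": 0.2},
  {"dp": [-50, -12, 55], "roll": 0, "gripper": 0.2},
  {"dp": [-70, -16, 85], "roll": 0, "gripper": 0.2},
  {"dp": [-83, -19, 115], "roll": 0, "gripper": 0.2},
  {"dp": [-83, -19, 140], "roll": 0, "gripper": 0.2},
  {"dp": [-83, -19, 150], "roll": 0, "gripper": 0.2},
  {"dp": [-83, -19, 150], "roll": 0, "gripper": 0.2},
  {"dp": [-83, -19, 150], "roll": 0, "gripper": 0.2},
])

```text
clock: 9.8
eef_pos: [455.3, -376.3, 92.5]
eef_rot: [-3.141, -0.0, 1.571]
wrist_force: [0.4, 0.1, 0.1]
finger_gap: 56.6
finger_force: 0.0
```

Run:
```python
from pin import *
from bore import rel,refine
x,e,b,p,c,im=fitpin('wrist',(453,-379),save='w6.png'); print(x,e,b,p); print(refine(c,im,x,63,8),tool()[:3,3],rel((*x,37)))
```

```text
[ 475.58494491 -238.19312064] [-8.13951268 -1.16907414  1.27437678 40.81816459] [344.3   1.3 370.1  10.1] 0.48
(np.float64(21.96353582487528), np.float64(472.0849449081553), np.float64(-241.69312063840525)) [ 456.09858884 -376.70991128   93.85058906] [138.6  19.5  56.7]
```

Run:
```python
from bore import *
T=tool(); c,im=snap('wrist','w6.png'); print(T[:3,3],read_state()['qd'])
for l in ('pin_a_center','bush_center','thumb_nut_center'): print([(round(d['p'],2),d['box']) for d in models.cut_out('wrist',l)])
print(proj(c,(453,-379,63)),proj(c,(453,-379,3)),proj(c,(526,-366,14)))
print(refine(c,im,(453,-379),63,8))
```

```text
[ 456.09858884 -376.70991128   93.85058906] [-1.56127345e-03  2.09805899e-03  3.22384810e-03 -7.83315325e-05
 -4.66957514e-03  3.88304664e-04]
[(0.51, [343.9, 0.9, 366.8, 10.3])]
[(0.95, [393.8, 211.5, 436.0, 255.6])]
[(0.96, [274.5, 133.9, 319.7, 180.6])]
[312.67515933 265.68691259] [313.46074234 238.0999817 ] [413.48296436 225.3174649 ]
(np.float64(74.92835500979417), np.float64(453.0), np.float64(-382.0))
```

View pics/w6.png

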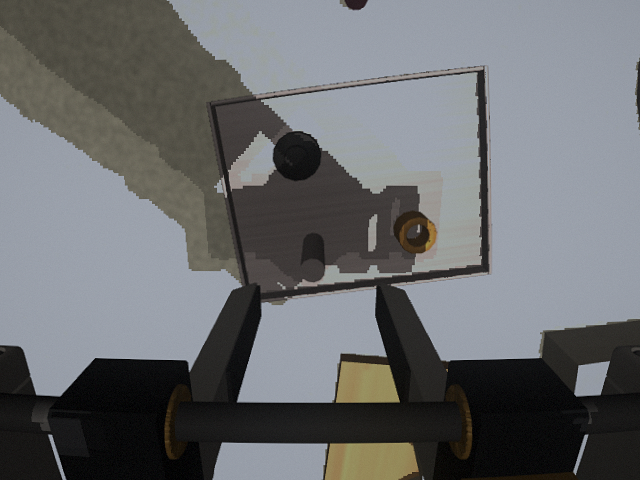

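The wrist view shows pin 1's top at (313,272), slightly ahead of the fingers; the fit puts it at (453,−382). I'll descend and grip.

Emit:
carry_out([
  {"dp": [-5.3, -3.1, 15], "roll": 0, "gripper": 0},
  {"dp": [-5.3, -3.1, 35], "roll": 0, "gripper": 0},
  {"dp": [-5.3, -3.1, 50], "roll": 0, "gripper": 0},
  {"dp": [-5.3, -3.1, 56.5], "roll": 0, "gripper": 0},
  {"dp": [-5.3, -3.1, 56.5], "roll": 0, "gripper": -0.5},
  {"dp": [-5.3, -3.1, 56.5], "roll": 0, "gripper": -1},
  {"dp": [-5.3, -3.1, 56.5], "roll": 0, "gripper": -1},
  {"dp": [-5.3, -3.1, 56.5], "roll": 0, "gripper": -1},
  {"dp": [-5.3, -3.1, 56.5], "roll": 0, "gripper": -1},
  {"dp": [-5.3, -3.1, 56.5], "roll": 0, "gripper": -1},
  {"dp": [-5.3, -3.1, 56.5], "roll": 0, "gripper": -1},
], newtons=30)

```text
clock: 11.02
eef_pos: [452.7, -382.1, 36.4]
eef_rot: [3.141, 0.001, 1.571]
wrist_force: [-0.4, 0.9, 5.3]
finger_gap: 13.9
finger_force: 30.0
```

Run:
```python
from bore import *
T=tool(); c,im=snap('wrist','w7.png'); s=read_state(); print(T[:3,3],s['finger_gap'],s['finger_force'],s['wrist_force'])
print('top',refine(c,im,T[:2,3],63,8))
```

```text
[ 452.65581875 -382.10985897   36.37424339] 13.931935882831588 30.003901720046997 [ 0.01716705 -0.08979795  5.83586283]
top (np.float64(66.9395517338308), np.float64(452.6558187522237), np.float64(-382.109858966695))
```

Emit:
carry_out([
  {"dp": [0, 0, -10], "roll": 0, "gripper": -1},
  {"dp": [0, 0, -35], "roll": 0, "gripper": -1},
  {"dp": [0, 0, -70], "roll": 0, "gripper": -1},
  {"dp": [0, 0, -110], "roll": 0, "gripper": -1},
  {"dp": [0, 0, -150], "roll": 0, "gripper": -1},
  {"dp": [15, 4, -185], "roll": 0, "gripper": -1},
  {"dp": [40, 11, -205], "roll": 0, "gripper": -1},
  {"dp": [75, 20, -205], "roll": 3, "gripper": -1},
  {"dp": [115, 31, -205], "roll": 6, "gripper": -1},
  {"dp": [155, 42, -205], "roll": 9, "gripper": -1},
  {"dp": [195, 53, -205], "roll": 12, "gripper": -1},
  {"dp": [230, 63, -205], "roll": 15, "gripper": -1},
])

```text
clock: 12.07
eef_pos: [515.3, -149.4, 241.3]
eef_rot: [3.141, -0.0, 1.307]
wrist_force: [-0.5, -0.3, -1.0]
finger_gap: 14.1
finger_force: 30.0
```

Run:
```python
from bore import *
print(rel((620.5,229,241)),read_state()['eef_rot'])
```

```text
[3.927e+02 2.800e+00 3.000e-01] [ 3.14146301e+00 -1.50469586e-04  1.30668851e+00]
```

Emit:
carry_out([
  {"dp": [25, 0, 0], "roll": 1, "gripper": -1},
  {"dp": [65, 0, 0], "roll": 2, "gripper": -1},
  {"dp": [105, 0, 0], "roll": 3, "gripper": -1},
  {"dp": [145, 1, 0], "roll": 4, "gripper": -1},
  {"dp": [185, 1, 0], "roll": 5, "gripper": -1},
  {"dp": [225, 1, 0], "roll": 6, "gripper": -1},
  {"dp": [265, 2, 0], "roll": 7, "gripper": -1},
  {"dp": [305, 2, 0], "roll": 8, "gripper": -1},
  {"dp": [340, 3, 0], "roll": 8, "gripper": -1},
  {"dp": [370, 3, 0], "roll": 8, "gripper": -1},
  {"dp": [388, 3, 0], "roll": 8, "gripper": -1},
  {"dp": [392, 3, 0], "roll": 8, "gripper": -1},
])

```text
clock: 13.07
eef_pos: [619.4, 228.9, 240.2]
eef_rot: [-3.141, 0.0, 1.172]
wrist_force: [-0.1, 1.2, -1.3]
finger_gap: 13.7
finger_force: 30.0
```

Run:
```python
from bore import *
T=tool(); c,im=snap('wrist','w8.png'); s=read_state(); print(T[:3,3],s['eef_rot'],s['qd'].round(3),s['wrist_force'])
print('B',refine(c,im,(620.8,230.8),154,9.5),'top',refine(c,im,T[:2,3],T[2,3]+26.5,8),'foot',refine(c,im,T[:2,3],T[2,3]-33.4,8))
print(rel((620.8,230.8,197)))
```

```text
[619.41985518 228.94464754 240.22064761] [-3.14073586e+00  5.31329036e-04  1.17162145e+00] [-0.044 -0.032  0.046 -0.005 -0.013 -0.026] [-0.76933196 -0.76863743 -1.70046605]
B (np.float64(40.01636527409237), np.float64(619.8), np.float64(230.8)) top (np.float64(69.3012369695092), np.float64(618.9198551840556), np.float64(228.94464753507762)) foot (np.float64(43.11659912978552), np.float64(619.4198551840556), np.float64(228.44464753507762))
[ 3.3  0.1 43.3]
```

Emit:
carry_out([
  {"dp": [2.3, 0, 15], "roll": 0, "gripper": -1},
  {"dp": [2.3, 0, 30], "roll": 0, "gripper": -1},
  {"dp": [2.3, 0, 40], "roll": 0, "gripper": -1},
  {"dp": [2.3, 0, 44], "roll": 0, "gripper": -1},
  {"dp": [2.3, 0, 44], "roll": 0, "gripper": -1},
  {"dp": [2.3, 0, 44], "roll": 0, "gripper": -1},
  {"dp": [2.3, 0, 44], "roll": 0, "gripper": -1},
])

```text
clock: 13.7
eef_pos: [621.0, 228.0, 197.8]
eef_rot: [3.14, -0.001, 1.169]
wrist_force: [-0.4, 0.3, -0.2]
finger_gap: 14.0
finger_force: 30.0
```

Run:
```python
from bore import *
T=tool(); c,im=snap('wrist','w9.png'); s=read_state(); print(T[:3,3],s['eef_rot'],s['qd'].round(3),s['wrist_force'])
print('hole',proj(c,(620.7,230.8,154)),'axis foot',proj(c,(*T[:2,3],T[2,3]-33.4)),'axis154',proj(c,(*T[:2,3],154)))
cv2.imwrite('pics/c9.png',cv2.resize(im[180:330,220:420],(800,600),interpolation=1)[:,:,::-1])
```

```text
[620.96751975 227.99283824 197.79300419] [ 3.14052024e+00 -8.96644822e-04  1.16913499e+00] [ 0.003  0.002  0.003 -0.001 -0.003  0.   ] [-0.12923088  0.19453338 -0.96050234]
hole [315.23302124 251.99355944] axis foot [317.33069385 261.0297505 ] axis154 [317.31723797 255.63363024]
```

View pics/c9.png

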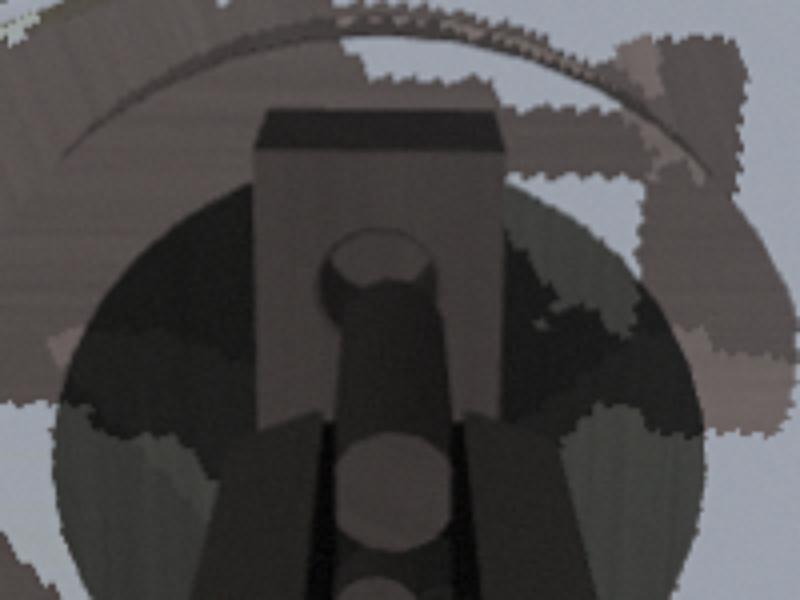

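The hole rim is centred at about (314.8,251) and the pin axis at bar height is (317.3,255.6). That means about +3.2 mm in x and −1.5 mm in y.

Emit:
carry_out([
  {"dp": [1.6, -0.8, 1], "roll": 0, "gripper": -1},
  {"dp": [3.2, -1.5, 3], "roll": 0, "gripper": -1},
  {"dp": [3.2, -1.5, 6], "roll": 0, "gripper": -1},
  {"dp": [3.2, -1.5, 6], "roll": 0, "gripper": -1},
  {"dp": [3.2, -1.5, 6], "roll": 0, "gripper": -1},
])

```text
clock: 14.17
eef_pos: [620.4, 231.7, 190.3]
eef_rot: [-3.141, 0.0, 1.17]
wrist_force: [-0.3, -0.4, -1.1]
finger_gap: 13.9
finger_force: 30.0
```

Run:
```python
from bore import *
T=tool(); c,im=snap('wrist','w10.png'); s=read_state(); print(T[:3,3],s['qd'].round(3),s['wrist_force'])
print('hole314.75,251 ->',onz(c,314.75,251,154)); print(rel((620.5,231,154)))
```

```text
[620.3937297  231.73184207 190.30379281] [-0.002 -0.003 -0.004 -0.     0.001  0.001] [-0.15503741  0.33898317 -0.59512626]
hole314.75,251 -> [621.033146   237.50472117 154.        ]
[-0.6  0.3 36.5]
```

Emit:
carry_out([
  {"dp": [0, 0, 2], "roll": 0, "gripper": -1},
  {"dp": [0, 0, 4], "roll": 0, "gripper": -1},
  {"dp": [0, 0, 6], "roll": 0, "gripper": -1},
  {"dp": [0, 0, 8], "roll": 0, "gripper": -1},
  {"dp": [0, 0, 8], "roll": 0, "gripper": -1},
])

```text
clock: 14.63
eef_pos: [620.3, 231.6, 182.0]
eef_rot: [-3.141, 0.001, 1.169]
wrist_force: [-0.9, -0.5, -0.8]
finger_gap: 14.0
finger_force: 30.0
```

In without contact (foot at 148.6, below the bar's top). I'll seat it down to TCP 160.

Emit:
carry_out([
  {"dp": [0, 0, 5], "roll": 0, "gripper": -1},
  {"dp": [0, 0, 10], "roll": 0, "gripper": -1},
  {"dp": [0, 0, 15], "roll": 0, "gripper": -1},
  {"dp": [0, 0, 19], "roll": 0, "gripper": -1},
  {"dp": [0, 0, 21.5], "roll": 0, "gripper": -1},
  {"dp": [0, 0, 21.5], "roll": 0, "gripper": -1},
])

```text
clock: 15.13
eef_pos: [620.3, 231.6, 160.3]
eef_rot: [-3.141, 0.001, 1.169]
wrist_force: [0.6, -0.5, -0.5]
finger_gap: 13.9
finger_force: 30.0
```

Emit:
carry_out([
  {"dp": [0, 0, 0.7], "roll": 0, "gripper": -1},
  {"dp": [0, 0, 0.7], "roll": 0, "gripper": -0.6},
  {"dp": [0, 0, 0.7], "roll": 0, "gripper": -0.2},
  {"dp": [0, 0, 0.7], "roll": 0, "gripper": -0.2},
  {"dp": [0, 0, 0.7], "roll": 0, "gripper": -0.2},
  {"dp": [0, 0, -15], "roll": 0, "gripper": -0.2},
  {"dp": [0, 0, -45], "roll": 0, "gripper": -0.2},
  {"dp": [0, 0, -80], "roll": 0, "gripper": -0.2},
  {"dp": [-30, 0, -95], "roll": 0, "gripper": -0.2},
  {"dp": [-70, 0, -95], "roll": 0, "gripper": -0.2},
  {"dp": [-110, 0, -95], "roll": 0, "gripper": -0.2},
  {"dp": [-150, 0, -95], "roll": 0, "gripper": -0.2},
])

```text
clock: 16.13
eef_pos: [560.9, 92.4, 256.4]
eef_rot: [3.141, -0.0, 1.17]
wrist_force: [0.6, -0.4, 0.5]
finger_gap: 37.3
finger_force: 0.0
```

```bash
cat >> bore.py <<'E'
def tilt(c,b,P,z0):
    a=np.linspace(0,6.28,40); q=np.array([proj(c,(P[0]+8*np.cos(t),P[1]+8*np.sin(t),z)) for z in (154,z0) for t in a]); return np.r_[q.min(0),q.max(0)].round(1)
E
python3 - <<'E'
from bore import *
T=tool(); c,im=snap('wrist','w11.png'); s=read_state(); print(T[:3,3],s['wrist_force'])
print([(round(d['p'],2),d['box']) for d in models.cut_out('wrist','pin_a_center')])
print('exp',tilt(c,0,(581.7,143.5),186),tilt(c,0,(620.4,231.5),186))
for n in ('A','B'):
    P=dict(A=(581.7,143.5),B=(620.4,231.5))[n]; print(n,[(z,[round(float(x),1) for x in refine(c,im,P,z,8)]) for z in (180,183,186,189,192)])
print([(round(d['p'],2),d['box']) for d in models.cut_out('wrist','tensioner_post')])
c2,i2=snap('side','s11.png');snap('scene','sc11.png')
a=im[0:300,150:450]
b=cv2.resize(i2[120:320,310:460],(450,600),interpolation=1)
cv2.imwrite('pics/chk.png',np.hstack([cv2.resize(im[0:480,200:480],(350,600)),b])[:,:,::-1])
E
```

```text
[560.91566787  92.40977204 256.36031543] [-3.27213163 -4.41510633  0.11462434]
[(0.88, [304.8, 148.2, 326.9, 177.0]), (0.74, [214.7, 2.7, 423.5, 199.3])]
exp [304.3 149.7 328.  177. ] [305.3  -3.6 331.1  34.3]
A [(180, [83.6, 580.7, 143.0]), (183, [83.0, 583.2, 146.5]), (186, [84.0, 583.2, 146.5]), (189, [84.4, 583.2, 146.5]), (192, [84.9, 583.7, 147.5])]
B [(180, [79.6, 617.4, 224.5]), (183, [81.2, 616.9, 224.0]), (186, [81.2, 616.4, 223.5]), (189, [80.0, 616.9, 223.5]), (192, [78.9, 616.4, 223.5])]
[(0.81, [310.4, 232.5, 403.1, 363.2])]
```

View pics/chk.png

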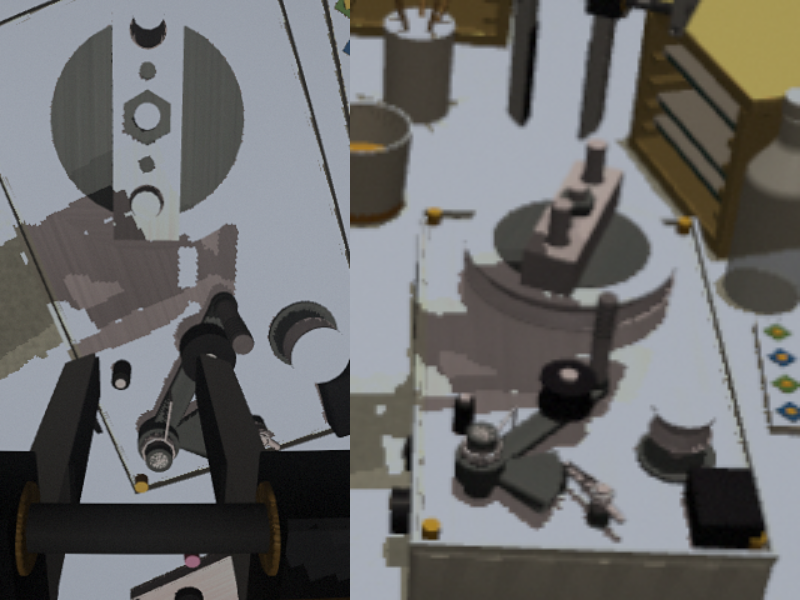

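Both pins stand in their holes at equal height. The wrist crop shows the post top at about (394,274) and the hinge at (326,366); the side crop shows them at about (396,219) and (354,265). Now I triangulate the post.

Run:
```python
from bore import *
np.set_printoptions(precision=1,suppress=True)
p=viewer.camera_params('wrist'); f,cx,cy,k,_,_=cam('wrist')
T0=np.eye(4);T0[:3,:3]=R.from_euler('xyz',[3.1415926,0,1.570768]).as_matrix();T0[:3,3]=[549.99,0,182.65];T0=T0@np.array(p['T_tool_cam'])
T1=tool(); print(T1[:3,3]); T1[:3,3]=[560.92,92.41,256.36]; T1=T1@np.array(p['T_tool_cam'])
w0=(f,cx,cy,k,T0[:3,:3],T0[:3,3]); w1=(f,cx,cy,k,T1[:3,:3],T1[:3,3]); d=cam('side'); s=cam('scene')
def tri(L):
    A=np.zeros((3,3));b=np.zeros(3)
    for c,u,v in L:
        e,r=ray(c,u,v); r/=np.linalg.norm(r); M=np.eye(3)-np.outer(r,r); A+=M;b+=M@e
    X=np.linalg.solve(A,b); return X,[ (proj(c,X)-[u,v]) for c,u,v in L]
print('post',*tri([(w0,418,201),(w1,393.6,273.6),(d,395.7,219),(s,374,236)]))
print('hinge',*tri([(w0,268,303),(w1,326.4,365.6),(d,354,265),(s,310,256)]))
```

```text
[562.1  93.9 256.5]
post [603.7  44.  174.5] [array([ 0., -2.]), array([0.3, 0.4]), array([ 0.3, -0.4]), array([-0.7,  0.4])]
hinge [513.6 -41.8 124. ] [array([-1.6,  1.1]), array([ 0.1, -0.8]), array([ 0.2, -0.5]), array([-0. ,  0.5])]
```

Emit:
carry_out([
  {"dp": [-15, 29, 0], "roll": 0, "gripper": -0.2},
  {"dp": [-30, 58, 20], "roll": 0, "gripper": -0.2},
  {"dp": [-30, 58, 50], "roll": 0, "gripper": -0.2},
  {"dp": [-30, 58, 56], "roll": 0, "gripper": -0.2},
  {"dp": [-30, 58, 56], "roll": 0, "gripper": -0.2},
  {"dp": [-30, 58, 56], "roll": 0, "gripper": -0.2},
])

```text
clock: 16.88
eef_pos: [603.7, 44.6, 201.1]
eef_rot: [3.141, -0.0, 1.171]
wrist_force: [0.2, 0.2, 1.0]
finger_gap: 37.6
finger_force: 0.0
```

Run:
```python
from bore import *
T=tool(); c,im=snap('wrist','w12.png'); print(T[:3,3],read_state()['eef_rot'])
for z in (171,174.5,178): b=refine(c,im,(603.7,44),z,7); print(z,[float(x).__round__(1) for x in b], rel((b[1],b[2],143)))
print([(round(d['p'],2),d['box']) for d in models.cut_out('wrist','tensioner_post')])
print([(round(d['p'],2),d['box']) for d in models.cut_out('wrist','pin_a_center')])
print(proj(c,(603.7,44,174.5)),rel((603.7,44,143)))
```

```text
[603.74013286  44.63261844 201.09903073] [ 3.13986208e+00 -8.98900325e-04  1.17083016e+00]
171 [88.2, 603.2, 42.0] [-2.7  0.2 58.9]
174.5 [84.9, 603.7, 43.0] [-1.6  0.2 58.9]
178 [82.6, 604.2, 44.5] [-0.   0.1 58.9]
[]
[(0.67, [191.3, 107.8, 236.2, 140.0]), (0.59, [300.0, 446.4, 313.4, 471.4])]
[317.72437982 265.69802054] [-0.4 -0.3 59. ]
```

Emit:
carry_out([
  {"dp": [-1, 0, 20], "roll": 0, "gripper": -0.2},
  {"dp": [-1, 0, 40], "roll": 0, "gripper": -0.2},
  {"dp": [-1, 0, 55], "roll": 0, "gripper": -0.2},
  {"dp": [-1, 0, 58], "roll": 0, "gripper": -0.2},
  {"dp": [-1, 0, 58], "roll": 0, "gripper": -0.6},
  {"dp": [-1, 0, 58], "roll": 0, "gripper": -1},
  {"dp": [-1, 0, 58], "roll": 0, "gripper": -1},
  {"dp": [-1, 0, 58], "roll": 0, "gripper": -1},
  {"dp": [-1, 0, 58], "roll": 0, "gripper": -1},
], newtons=40)

```text
clock: 17.78
eef_pos: [603.2, 42.7, 143.3]
eef_rot: [3.141, -0.001, 1.17]
wrist_force: [-3.9, 2.4, 4.7]
finger_gap: 12.6
finger_force: 40.0
```

Run:
```python
from bore import *
s=read_state(); print(s['eef_pos'],s['eef_rot'],s['finger_gap'],s['finger_force'],s['wrist_force'])
T=tool(); H=np.array([513.6,-41.8]); v=T[:2,3]-H; print(np.linalg.norm(v))
for a in (.1,.2,.3,.4,.5,.56,.6,.62,.64,.66,.7):
    r=R.from_euler('z',a).as_matrix()[:2,:2]@v+H; print(a,(T[:3,:3].T@np.r_[r-T[:2,3],0]).round(1))
```

```text
[603.21217781  42.71837906 143.34066747] [ 3.14111530e+00 -6.51936262e-04  1.16953231e+00] 12.57578835398121 40.00347912311554 [-3.93863883  2.40840519  4.69260639]
123.18156847628632
0.1 [  4.4 -11.5  -0. ]
0.2 [  7.6 -23.4  -0. ]
0.3 [  9.6 -35.5  -0. ]
0.4 [ 10.4 -47.8  -0. ]
0.5 [  9.9 -60.1  -0. ]
0.56 [  9.1 -67.5  -0. ]
0.6 [  8.2 -72.3  -0. ]
0.62 [  7.8 -74.8  -0. ]
0.64 [  7.2 -77.2  -0. ]
0.66 [  6.6 -79.6  -0. ]
0.7 [  5.4 -84.3  -0. ]
```

Emit:
carry_out([
  {"dp": [1.5, -4, 0], "roll": 0, "gripper": -1},
  {"dp": [3, -8, 0], "roll": 0, "gripper": -1},
  {"dp": [4.4, -12, 0], "roll": 0, "gripper": -1},
  {"dp": [6.1, -17.5, 0], "roll": 0, "gripper": -1},
  {"dp": [7.6, -23.4, 0], "roll": 0, "gripper": -1},
  {"dp": [8.8, -29.5, 0], "roll": 0, "gripper": -1},
  {"dp": [9.6, -35.5, 0], "roll": 0, "gripper": -1},
  {"dp": [10.2, -41.5, 0], "roll": 0, "gripper": -1},
  {"dp": [10.4, -47.8, 0], "roll": 0, "gripper": -1},
  {"dp": [10.3, -54, 0], "roll": 0, "gripper": -1},
  {"dp": [9.9, -60, 0], "roll": 0, "gripper": -1},
  {"dp": [9.1, -67, 0], "roll": 0, "gripper": -1},
])

```text
clock: 18.78
eef_pos: [546.9, 77.7, 143.5]
eef_rot: [3.136, -0.003, 1.17]
wrist_force: [12.2, 2.5, 0.8]
finger_gap: 12.1
finger_force: 40.0
```

Run:
```python
from bore import *
s=read_state(); print(s['eef_pos'],s['finger_gap'],s['finger_force'],s['wrist_force'])
H=np.array([513.6,-41.8]); a=lambda p:np.arctan2(*(np.array(p)-H)[::-1]); print(a(s['eef_pos'][:2])-a((603.2,42.7)),np.linalg.norm(s['eef_pos'][:2]-H))
T=tool(); print((T[:3,:3].T@s['wrist_force']))
```

```text
[546.89063314  77.68367145 143.53175201] 12.12419396190263 39.98323202133179 [12.165106    2.54707677  0.77926368]
0.5429540074573659 124.03472899761375
[ 7.09532303 10.2102453  -0.70138308]
```

Emit:
carry_out([
  {"dp": [-0.4, -2.5, 0], "roll": 0, "gripper": -1},
  {"dp": [-0.9, -5, 0], "roll": 0, "gripper": -1},
  {"dp": [-1.2, -7, 0], "roll": 0, "gripper": -1},
  {"dp": [-1.6, -9, 0], "roll": 0, "gripper": -1},
  {"dp": [-1.9, -10.5, 0], "roll": 0, "gripper": -1},
  {"dp": [-1.9, -10.5, 0], "roll": 0, "gripper": -1},
  {"dp": [-1.9, -10.5, 0], "roll": 0, "gripper": -1},
])

```text
clock: 19.37
eef_pos: [536.8, 79.9, 143.6]
eef_rot: [3.136, -0.004, 1.17]
wrist_force: [13.6, 3.8, -0.9]
finger_gap: 12.5
finger_force: 40.0
```

```bash
cat > st.py <<'E'
from bore import *
s=read_state(); print(s['clock'],s['eef_pos'],s['finger_gap'],s['finger_force'],s['wrist_force'])
H=np.array([513.6,-41.8]); a=lambda p:np.arctan2(*(np.array(p)-H)[::-1]); print(a(s['eef_pos'][:2])-a((603.2,42.7)),np.linalg.norm(s['eef_pos'][:2]-H))
T=tool(); print((T[:3,:3].T@s['wrist_force']),s['qd'].round(4))
E
python3 st.py
```

```text
19.3667 [536.76942649  79.94196755 143.60549612] 12.480623651814232 39.979990124702454 [13.57071273  3.76332005 -0.90179112]
0.6266165206105979 123.92711158557476
[ 8.75804653 11.02023589  0.99552541] [-0.0002  0.0005 -0.0031  0.0008 -0.     -0.0016]
```

Emit:
carry_out([
  {"dp": [-0.3, -1.5, 0], "roll": 0, "gripper": -1},
  {"dp": [-0.6, -2.5, 0], "roll": 0, "gripper": -1},
  {"dp": [-1, -4, 0], "roll": 0, "gripper": -1},
  {"dp": [-1, -4, 0], "roll": 0, "gripper": -1},
  {"dp": [-1, -4, 0], "roll": 0, "gripper": -1},
  {"dp": [-1, -4, 0], "roll": 0, "gripper": -1},
])

```text
clock: 19.87
eef_pos: [535.6, 80.4, 143.8]
eef_rot: [3.129, -0.006, 1.169]
wrist_force: [36.7, 3.3, -11.3]
finger_gap: 12.5
finger_force: 40.0
```

```bash
python3 st.py
```

```text
19.8667 [535.59912774  80.41457114 143.82533908] 12.486352756575155 39.953719675540924 [ 36.65634437   3.31774886 -11.25406155]
0.6365863580539687 124.17875430237922
[17.30215763 32.30543128 11.76194679] [ 0.0016  0.0002 -0.0008 -0.0005  0.0001  0.001 ]
```

The force jumped to 37 N with hardly any motion, so the arm is on its stop. I'll ease off slightly and verify the pins.

Emit:
carry_out([
  {"dp": [0.2, 1.2, 0], "roll": 0, "gripper": -1},
  {"dp": [0.2, 1.2, 0], "roll": 0, "gripper": -1},
  {"dp": [0.2, 1.2, 0], "roll": 0, "gripper": -1},
  {"dp": [0.2, 1.2, 0], "roll": 0, "gripper": -1},
  {"dp": [0.2, 1.2, 0], "roll": 0, "gripper": -1},
  {"dp": [0.2, 1.2, 0], "roll": 0, "gripper": -1},
])

```text
clock: 20.37
eef_pos: [535.9, 80.4, 143.8]
eef_rot: [3.132, -0.006, 1.17]
wrist_force: [28.3, 4.2, -7.5]
finger_gap: 12.6
finger_force: 40.0
```

```bash
python3 st.py
python3 - <<'E'
from bore import *
for n in ('side','scene','wrist'):
    c,im=snap(n,n+'_end.png'); print(n,[(round(d['p'],2),d['box']) for d in models.cut_out(n,'pin_a_center')])
    for P in ((581.7,143.5),(620.4,231.5)): print('  exp home',tilt(c,0,P,186))
E
```

```text
20.3667 [535.86381081  80.35952713 143.76163292] 12.641813961985422 39.96701806783676 [28.33493152  4.18439099 -7.5360862 ]
0.6344099525446304 124.17176546979158
[14.87534532 24.37244567  7.86626095] [-0.0001  0.001   0.0018 -0.0008 -0.0013  0.0007]
side [(0.58, [338.6, 352.7, 348.1, 377.2]), (0.57, [377.0, 184.1, 387.2, 199.5])]
  exp home [375.4 185.7 383.9 201.7]
  exp home [387.3 165.9 395.5 181. ]
scene [(0.71, [239.2, 314.4, 244.6, 340.7]), (0.69, [385.6, 203.0, 402.1, 221.9])]
  exp home [388.4 204.3 397.6 221. ]
  exp home [425.5 194.8 435.1 210.9]
wrist [(0.97, [335.2, 117.5, 380.6, 160.8])]
  exp home [338.1 120.2 383.8 161.9]
  exp home [ 343.1 -154.6  394.6  -69.4]
```

```bash
python3 -c "
from cell import manip; print(manip.sign_off())"
```

```text
the job is handed in; nothing more can be done
None
```

Both drive pins are home in the bar, and the fingers are still holding the tensioner hard against its stop; I handed the job in with about 20 s on the clock, and the sign-off gave no verdict. I viewed 11 pictures, one over your limit of 10.

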